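# Free the wedge behind the canister and level the dish drainer

## Task

The dishes are dry, so the drainer can come down level: set the green canister that hides the orange wedge aside on the worktop, ease the wedge back out from under the drainer so that the drainer comes down gently instead of dropping, without hoisting the drainer up, and lay the wedge flat on its base in the blue tray. Then stand the canister back upright on its cork mat. Leave the other kitchen things where they are.

Things in the scene. Friction and masses are not known exactly. Their poses are not given: they have to be found in the camera images.
- stand: fixed hinge bracket of the dish drainer. Origin on the worktop, under the middle of the drainer's free front edge (when level), which faces the robot's right; its x axis points to the robot's left, from the front edge to the hinge 220 mm behind it; y along the front edge
- drainer (a joint): tilt of the grey dish drainer (220 mm deep, 320 mm wide, tray 14 mm thick, about 5 kg with stoneware plates) about the hinge at its back edge: 0 = level on its feet (underside 10 mm above the worktop), about 0.08 rad = front edge raised by the wedge. Gravity lowers it; it turns freely, no spring
- drainer_edge (a point): middle of the drainer's lower front edge (moves with it). A wire rack of plates stands on the drainer: its front wires flare out to a bar 115 mm above the tray and 14 mm out beyond this edge (less while raised), so a hand coming straight down onto the wedge's heel meets the rack; lean the hand back, away from the drainer (towards the robot's right), by 30 to 45 degrees
- wedge: loose orange hard plastic wedge, 110 mm long (x), 34 wide (y), 0.12 kg, tip under the drainer's edge. Origin on its underside at mid-length; x points from the heel (block 26 mm long, 42 high, at the -x end, outside the drainer) to the tip (to the robot's left). The rubber-faced top slopes from 30 mm beside the heel to 4 mm at the tip; the edge rests on it 33 mm from the heel's end
- wedge_heel (a point): middle of the wedge's heel, 30 mm above its underside, 42 mm behind (-x) its origin: pinch it here across its 34 mm width. The heel is polished and slippery (friction about 0.2), the pull about 8 to 24 N, varying: grip hard, pull along -x on the worktop, check that it follows, regrip if it slips. It is free after some 60 mm; the drainer sinks as it comes
- canister: green round canister with a wooden lid, 58 mm in diameter, 112 mm high, 0.35 kg, standing on the cork mat just before the wedge's heel (some 15 mm from it), on the side away from the drainer. Origin at the centre of its underside
- mat: thin round cork mat, 84 mm in diameter, 1 mm, flat on the worktop and no obstacle (things slide over it). Origin at its centre: the canister's home
- tray: blue open tray, fixed on the worktop to the robot's right, nearer or farther, 200 mm (x) by 160 mm (y) outside, 25 mm high, walls and floor 5 mm. Origin at the centre of its underside
- bowl: bystander: white bowl, 150 mm across, 60 mm high, beside the tray; leave alone. Origin at the centre of its underside
- mug: bystander: blue mug, 80 mm across, 95 mm high; leave alone
- salt_mill: bystander: pale wooden mill, 52 mm across, 150 mm high; leave alone
- pepper_mill: bystander: dark wooden mill, 52 mm across, 150 mm high; leave alone
Not all that is in view belongs to the job. Leave any purple or red look-alike of the canister alone. Of the things that look like the wedge, take the one that is nearest to the robot's base at the start.

How it is judged:
On the way, in this order (a step that is already met when the one before it is completed fails the run):
1. the canister stands aside on the worktop, at least 80 mm from where it was, with the wedge still holding the drainer up (distance of canister from where it was at the start of the episode above 0.08 m and height (world z) of canister below 0.012 m and angle between canister's own z axis and vertical below 0.15 rad and value of joint drainer above 0.055 rad), for 0.2 s.
2. the drainer is level and the wedge is drawn back by at least 50 mm (value of joint drainer below 0.008 rad and distance of wedge from where it was at the start of the episode above 0.05 m), for 0.1 s.
3. the wedge lies in the tray (x of wedge in the frame of tray between -0.065 and 0.065 m and y of wedge in the frame of tray between -0.06 and 0.06 m and height (world z) of wedge below 0.013 m and angle between wedge's own z axis and vertical below 0.15 rad), for 0.2 s.
At the end, for the whole second after the job is handed in: the drainer is level (within 0.008 rad), the wedge lies flat on its base on the tray floor (tilt under 0.15 rad, centre within 65 mm in x and 60 mm in y of the tray centre), the canister stands upright (within 0.1 rad) with its centre within 20 mm of the mat centre; all at rest (all of step 3 and value of joint drainer below 0.008 rad and horizontal distance between canister and mat below 0.02 m and height (world z) of canister below 0.008 m and angle between canister's own z axis and vertical below 0.1 rad and linear speed of each of canister, wedge below 0.02 m/s); the robot touches nothing.
It fails at once if the drainer drops or is slammed down (turning down faster than 0.4 rad/s) (velocity of joint drainer below -0.4 rad/s).
It fails at once if the drainer is hoisted well above where the wedge held it (beyond 0.13 rad) (value of joint drainer above 0.13 rad).
It fails at once if the canister is knocked over (angle between canister's own z axis and vertical above 0.5 rad).
It fails at once if a bystander (bowl, mug or mill) is shifted by more than 30 mm (distance of any of bowl, mug, salt_mill, pepper_mill from where it was at the start of the episode above 0.03 m).
It also fails if it takes over 69 s, if anything falls off the work surface, if the arm or the gripper's body presses on something with over 40 N, if the wrist force passes 120 N, or if a joint passes its speed limit or range.

## Robot

A 7-joint arm with a two-finger parallel gripper is mounted at the origin on the work surface. World frame = base frame: x ahead of the robot, y to its left, z up, the work surface at z = 0. Lengths are in m, angles in rad, forces in N, time in s.
With the tool pointing down it reaches from about 0.35 to 0.9 m from the base axis. Payload 19.9 kg.
Tool frame: the origin (TCP) lies midway between the tips of the shut fingers; the grasp point (between the pads) lies 19 mm behind it; z points along the fingers, y is the line along which they close (so a half turn about z gives the same grasp; the last joint's range is limited). The gripper opens to 94 mm and grips with 3 to 60 N. Pads are 16 mm wide; open, the fingers measure 119 mm over their backs; the gripper's body (75 mm by 177 mm) begins 78 mm behind the grasp point.
Start: joints at [1.2, 0.417, -0.01, 1.614, 0.005, 1.111, -0.053], TCP at [0.202, -0.591, 0.205] pointing down, gripper open.
Joint ranges: [-2.81, 2.81], [-0.39, 2.02], [-1.27, 1.25], [0.06, 2.57], [-1.19, 4.33], [0.19, 2], [-2.82, 2.82]. Speed limits (rad/s): [1.89, 1.89, 2.39, 2.39, 3.01, 3.01, 3.01].

## Interface

Orientations are given as a rotation vector (axis times angle).
In Python, from cell import robot gives the robot as it stands.
- The arm moves only by the tool step_arm, never from a script. Its argument "targets" is a list of rows, each an object with "delta_pos": the shift along the tool's x, y, z in cm, a list of three; "angular": the turn, a rotation vector about the tool's x, y, z in units of 8 degrees (1.0 is 8 degrees), a list of three. A call has 1 to 8 rows; each row shifts and turns the commanded pose from where the row before left it, along the tool's axes as they then stand; what a row does not reach is not made up. A row lasts 1/10 s, in which the tool goes at most 50 mm and 8.59 degrees, less where a joint would pass 70% of its speed; a pose out of reach is approached as far as the arm can. A call with a gripper value outside its range is refused whole. "grip" is the closure in counts, from 0 (fully open) to 255 (shut), set as the call begins (left out, the last holds). The fingers move at their own pace and stop on an object; "force" is the grip in N (left out, the last holds). Time passes only in rows, so rows that do not move let the fingers close. It gives the time, the measured TCP pose, the force, the opening and the grip force at its end, in the units of the state.
- robot.sense(): the state, without advancing time (a new reading comes with each control period).
- robot.get_image(name): name is "side" or "top"; returns a dict with "image" (384x512x3 uint8, red, green, blue), "fx", "fy", "cx", "cy" (pixels), "xyz" and "orientation" of the camera in the world. Camera axes: x right, y up, looking along -z (the intrinsics and any distortion apply to the point x, -y, -z); pixel columns grow to the right and rows downward; lengths in m; the calibration is good to about 2 mm. A picture is of the moment at which its call begins. There is no depth.
- robot.hand_in(): hands the job in; it is judged then, once.
The state is a dict: "clock": time; "joint_positions": joint angles; "joint_vel": joint speeds; "effort": joint torques, N m; "tcp_pos": TCP position; "orientation": TCP orientation; "wrist_force": force on the tool from outside, world axes, zero at the start; "torque": the same for the moment, N m; "finger_gap": finger opening in m; "grasp_force": force on a finger pad.
Only numpy, scipy, OpenCV 4.12 (cv2) and the standard library are available. Lean on these libraries where they do the work, as an engineer would, in place of code of your own. Each camera call takes 0.05 s, during which the arm holds its last target. There are 200 camera calls.

## Working session

There is one attempt and no reset: what is moved stays moved. The work goes in short steps, Python scripts to look and compute and a tool call to move; the robot and the scene stay as the last step left them, time stands still between calls to the robot, and variables do not carry over. Pictures are saved under pics/ and viewed, at most 10 in all, crops included, and the job is handed in when it is done.

Besides the shell and the picture viewer there is one more tool, called after ">>>" by a JSON object that holds its "op" and its "data", one argument or row to a line. step_arm: Moves the arm, as the interface text tells. Its arguments: {"type":"object","properties":{"targets":{"type":"array"},"grip":{"type":"number"},"force":{"type":"number"}},"required":["targets"]}

```bash
mkdir -p pics; ls; python3 - <<'E'
from cell import robot
import cv2,pickle
d={n:robot.get_image(n) for n in("side","top")}
pickle.dump(d,open('d0.pkl','wb'))
for n in d:
    cv2.imwrite(f'pics/{n}0.png',d[n]['image'][:,:,::-1]); print({k:v for k,v in d[n].items() if k!='image'})
print(robot.sense())
E
```

```text
pics
{'fx': 421.888516493595, 'fy': 421.888516493595, 'cx': 255.26671208890804, 'cy': 192.75956477718663, 'xyz': array([ 1.16635585, -0.25351642,  0.92568832]), 'orientation': array([0.5736233 , 0.32419201, 1.014157  ])}
{'fx': 362.41104941439306, 'fy': 362.41104941439306, 'cx': 255.9359417992762, 'cy': 193.77649172984553, 'xyz': array([0.38659942, 0.07057189, 1.16320446]), 'orientation': array([ 0.16305873, -0.15510287, -1.57213891])}
{'clock': 0.1, 'joint_positions': array([ 1.19951358,  0.41789295, -0.01030699,  1.6140953 ,  0.0047442 ,
        1.11067998, -0.05300953]), 'joint_vel': array([-0.00017957, -0.00308591,  0.00119302, -0.00102772, -0.00039725,
       -0.00137302,  0.00050825]), 'effort': array([ 4.27191204e-03, -8.52572894e+01,  6.41341209e-01, -4.26688313e+01,
       -4.88655770e-02,  1.64033147e-02,  1.59330972e-05]), 'tcp_pos': array([ 0.20227357, -0.59102123,  0.204909  ]), 'orientation': array([-3.09797635e+00, -5.15544667e-01,  4.57704403e-04]), 'wrist_force': array([ 0.34958235, -0.33127029, -0.30183188]), 'torque': array([-0.03625507, -0.01087118, -0.00189211]), 'grasp_force': 0.0, 'finger_gap': 0.09394011312148284}
```

View pics/top0.png

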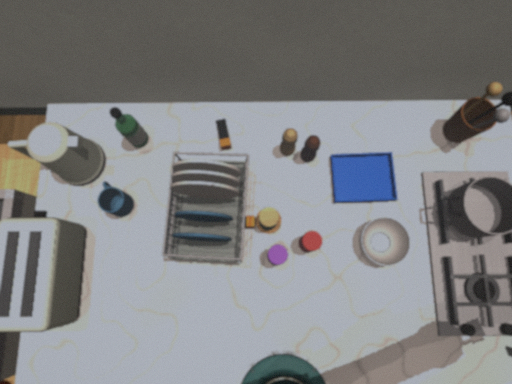

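View pics/side0.png

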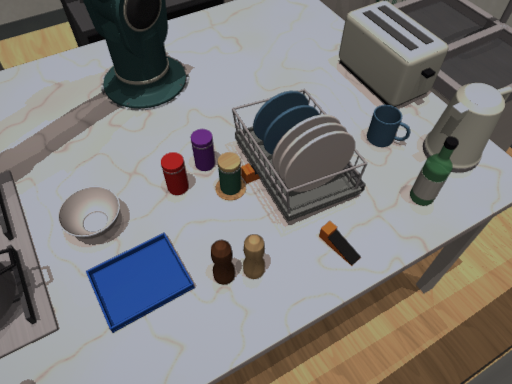

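The top view shows the canister lid at (268,220), the target heel at (250,222), and a decoy wedge at (224,135). The tray is at (363,178), the bowl at (384,242), purple at (278,255), red at (311,241), and the mills at about (290,140) and (311,148). The side view agrees: lid (229,160), heel (249,173).

```bash
cat > h.py <<'E'
import numpy as np,cv2,pickle
from scipy.spatial.transform import Rotation as R
def ray(c,u,v):
    d=np.array([(u-c['cx'])/c['fx'],-(v-c['cy'])/c['fy'],-1.]);return c['xyz'],R.from_rotvec(c['orientation']).apply(d)
def plane(c,u,v,z):
    o,d=ray(c,u,v);return o+d*(z-o[2])/d[2]
def tri(c1,p1,c2,p2):
    o1,a=ray(c1,*p1);o2,b=ray(c2,*p2);s=np.linalg.lstsq(np.c_[a,-b],o2-o1,rcond=None)[0]
    x,y=o1+a*s[0],o2+b*s[1];return (x+y)/2,np.linalg.norm(x-y)
def proj(c,p):
    q=R.from_rotvec(c['orientation']).inv().apply(np.array(p)-c['xyz']);return c['cx']+c['fx']*q[0]/-q[2],c['cy']-c['fy']*q[1]/-q[2]
def blobs(c,lo,hi,amin=25):
    h=cv2.cvtColor(c['image'],cv2.COLOR_RGB2HSV);m=cv2.inRange(h,lo,hi)
    n,l,s,ce=cv2.connectedComponentsWithStats(m)
    return [(s[i],ce[i],cv2.findContours((l==i).astype('u1'),0,1)[0][0]) for i in range(1,n) if s[i][4]>=amin]
E
python3 - <<'E'
from h import *
np.set_printoptions(precision=4,suppress=True)
d=pickle.load(open('d0.pkl','rb'))
for n,c in d.items():
    for nm,lo,hi in(('orange',(5,190,90),(16,255,255)),('yellow',(14,70,80),(28,200,255)),('blue',(108,150,60),(125,255,255)),('red',(0,190,100),(4,255,255)),('purple',(130,120,60),(155,255,255)),('green',(60,60,20),(95,255,140))):
        for s,ce,k in blobs(c,lo,hi):
            print(n,nm,s,ce,'z0',plane(c,*ce,0)[:2], 'rect',cv2.boxPoints(cv2.minAreaRect(k)).round(1).tolist())
t,s=d['top'],d['side']
im=cv2.resize(t['image'][150:270,150:330],None,fx=4,fy=4,interpolation=2);im2=cv2.resize(s['image'][130:215,190:310],None,fx=4,fy=4,interpolation=2)
W=np.zeros((480+0,720,3),'u1');W[:]=im
cv2.imwrite('pics/c1.png',W[:,:,::-1]);cv2.imwrite('pics/c2.png',im2[:,:,::-1])
E
```

```text
side orange [242 165  13  11  87] [247.5632 169.6552] z0 [0.5038 0.1097] rect [[241.10000610351562, 167.60000610351562], [248.5, 162.6999969482422], [254.1999969482422, 171.1999969482422], [246.8000030517578, 176.1999969482422]]
side orange [321 222  15  14 107] [328.215  228.6636] z0 [0.7756 0.1938] rect [[321.0, 229.0], [329.0, 221.0], [336.0, 228.0], [328.0, 236.0]]
side yellow [   0   22   78   47 2136] [36.221  44.6114] z0 [-0.3854 -0.2705] rect [[-5.800000190734863, 41.5], [70.0999984741211, 19.799999237060547], [78.0, 47.400001525878906], [2.0, 69.0999984741211]]
side yellow [506 147   6  10  38] [509.1842 151.0263] z0 [0.8227 0.8129] rect [[506.0, 147.0], [511.0, 147.0], [511.0, 156.0], [506.0, 156.0]]
side yellow [218 152  22  20 339] [228.4307 161.3245] z0 [0.4498 0.077 ] rect [[218.0, 152.0], [239.0, 152.0], [239.0, 171.0], [218.0, 171.0]]
side yellow [241 166   8   8  27] [244.9259 169.7778] z0 [0.5005 0.103 ] rect [[241.0, 166.0], [243.6999969482422, 164.5], [248.39999389648438, 172.8000030517578], [245.6999969482422, 174.3000030517578]]
side yellow [216 180  30  20 226]
[... 3314 characters left out ...]
281.79998779296875, 230.1999969482422], [247.3000030517578, 236.5]]
top yellow [  4 375  11   9  66] [  9.8939 378.8939] z0 [0.0686 0.8117] rect [[4.0, 375.0], [14.0, 375.0], [14.0, 383.0], [4.0, 383.0]]
top blue [ 332  155   63   47 2574] [362.0175 178.0338] z0 [ 0.6756 -0.2748] rect [[331.70001220703125, 156.39999389648438], [392.29998779296875, 154.0], [394.0, 199.1999969482422], [333.3999938964844, 201.5]]
top green [117 115  20  20 256] [126.4844 124.5469] z0 [0.8703 0.5165] rect [[113.5, 123.5], [125.5, 111.5], [139.5, 125.5], [127.5, 137.5]]
top green [ 243  355   81   29 1352] [282.1479 369.9593] z0 [0.0891 0.0012] rect [[243.0, 355.0], [323.0, 355.0], [323.0, 383.0], [243.0, 383.0]]
```

View pics/c1.png

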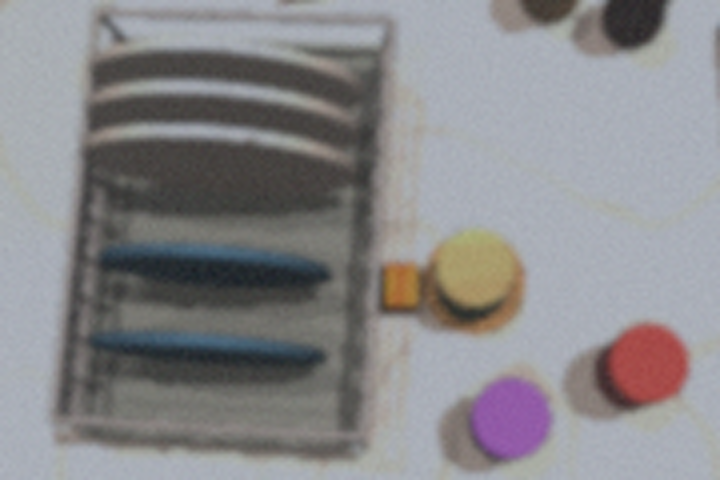

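View pics/c2.png

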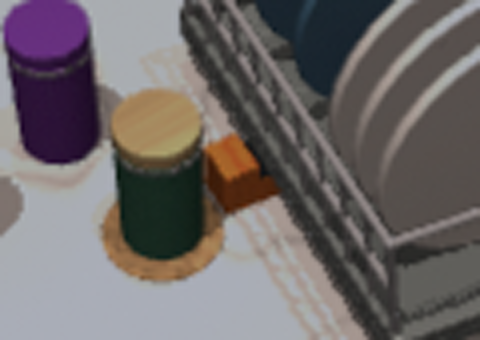

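The crops show the lid centre at top (268.6,217.1) and side (228.6,160.4), the heel as a small top-face rectangle at about top (250,221), and the drainer's front rail from (247.4,154) to (241.6,259). Next I'll convert these to world points.

```bash
python3 - <<'E'
from h import *
np.set_printoptions(precision=4,suppress=True)
d=pickle.load(open('d0.pkl','rb'));t,s=d['top'],d['side']
T=lambda x,y:(150+(x+.5)/4-.5,150+(y+.5)/4-.5); S=lambda x,y:(190+(x+.5)/4-.5,130+(y+.5)/4-.5)
print('lid tri',tri(t,T(476,270),s,S(156,123)), plane(t,*T(476,270),.112),plane(s,*S(156,123),.112))
print('mat side',plane(s,*S(163,229),0))
print('heel top',[plane(t,*T(*p),.042)[:2] for p in((384,264),(384,306),(418,306),(418,264))])
print('heel side',[plane(s,*S(*p),.042)[:2] for p in((206,152),(236,135),(222,183),(262,172))], 'foot',plane(s,*S(230,213),0))
a,b=plane(t,*T(391,17),.155),plane(t,*T(368,437),.155);e=a-b;print('rail',a,b,np.linalg.norm(e),np.degrees(np.arctan2(e[1],e[0])))
for z in(.155,.145):
  print('rail side',z,plane(s,*S(190,10),z),plane(s,*S(395,240),z))
print('tray top z0.025',[plane(t,*p,.025)[:2] for p in((331,155),(392.5,153),(395.5,200),(333,202.5))])
print('tray side',[plane(s,*p,.025)[:2] for p in((87,271),(167,236),(193.5,287),(114,325))])
for n,tp,sp in(('purple',T(511,418),(201.5,137)),('red',T(648,364),(173,161))): print(n,tri(t,tp,s,sp))
print('mills',[plane(t,*p,.15)[:2] for p in((289.7,135.3),(312,143))], [plane(s,*p,.15)[:2] for p in((253.5,244),(222,249))])
print('bowl',plane(t,384,242,.06)[:2],plane(s,90,212,.06)[:2])
E
```

```text
lid tri (array([0.5328, 0.039 , 0.1107]), np.float64(0.0009258528278789229)) [0.5324 0.0386 0.112 ] [0.534  0.0389 0.112 ]
mat side [ 0.5336  0.0389 -0.    ]
heel top [array([0.5474, 0.1081]), array([0.5145, 0.1082]), array([0.5143, 0.0818]), array([0.5472, 0.0816])]
heel side [array([0.5191, 0.0815]), array([0.516 , 0.1065]), array([0.5478, 0.0779]), array([0.5529, 0.1058])] foot [0.5442 0.0856 0.    ]
rail [0.7121 0.0991 0.155 ] [0.4118 0.1154 0.155 ] 0.30075514707920686 -3.111287567643922
rail side 0.155 [0.4953 0.0857 0.155 ] [0.7117 0.1008 0.155 ]
rail side 0.145 [0.4866 0.0901 0.145 ] [0.7058 0.1054 0.145 ]
tray top z0.025 [array([ 0.7479, -0.1711]), array([ 0.753 , -0.3725]), array([ 0.5965, -0.3692]), array([ 0.5899, -0.1698])]
tray side [array([ 0.6018, -0.3724]), array([ 0.6069, -0.1748]), array([ 0.7603, -0.1749]), array([ 0.7546, -0.3596])]
purple (array([0.4256, 0.015 , 0.1104]), np.float64(9.204924137995835e-05))
red (array([ 0.4637, -0.084 ,  0.1092]), np.float64(0.0016214551848272327))
mills [array([ 0.7699, -0.0258]), array([ 0.7454, -0.0906])] [array([ 0.7919, -0.0365]), array([ 0.7698, -0.099 ])]
bowl [ 0.4614 -0.3102] [ 0.4725 -0.3149]
```

```bash
cat > go.py <<'E'
# usage: go.py gx gy gz theta lean N  -> per-row numbers taking the GRASP point to g
import sys
from h import *
from cell import robot
np.set_printoptions(precision=3,suppress=True)
def target(th,l):
    th,l=np.radians([th,l]);return R.from_euler('z',th)*R.from_matrix(np.array([[0,np.cos(l),np.sin(l)],[1,0,0],[0,np.sin(l),-np.cos(l)]]).T)
s=robot.sense();R0=R.from_rotvec(s['orientation']);p=s['tcp_pos']
print('t',s['clock'],'grasp pt',p-R0.apply([0,0,.019]),'tool x',R0.apply([1,0,0]),'z',R0.apply([0,0,1]),'q',s['joint_positions'],'F',s['wrist_force'],'gap',s['finger_gap'],s['grasp_force'])
if len(sys.argv)>1:
    g=np.array(sys.argv[1:4],float);th,l=float(sys.argv[4]),float(sys.argv[5]);N=int(sys.argv[6])
    Rt=target(th,l);tp=g+Rt.apply([0,0,.019]);w=(R0.inv()*Rt).as_rotvec()/N
    M=sum(R.from_rotvec(w*k).as_matrix() for k in range(N))
    dl=np.linalg.solve(M,R0.inv().apply(tp-p))
    print('delta_pos cm',dl*100,'angular',np.degrees(w)/8)
E
python3 go.py .533 .039 .185 0 0 16
```

```text
t 0.1 grasp pt [ 0.202 -0.591  0.224] tool x [ 0.946  0.324 -0.   ] z [-0.     0.001 -1.   ] q [ 1.2    0.418 -0.01   1.614  0.005  1.111 -0.053] F [ 0.35  -0.331 -0.302] gap 0.09394011312148284 0.0
delta_pos cm [ 4.672 -0.83   0.244] angular [-0.    -0.    -0.555]
```

>>> {"op": "step_arm", "data": {
  "targets": [
    {"delta_pos": [4.67, -0.83, 0.24], "angular": [0, 0, -0.555]},
    {"delta_pos": [4.67, -0.83, 0.24], "angular": [0, 0, -0.555]},
    {"delta_pos": [4.67, -0.83, 0.24], "angular": [0, 0, -0.555]},
    {"delta_pos": [4.67, -0.83, 0.24], "angular": [0, 0, -0.555]},
    {"delta_pos": [4.67, -0.83, 0.24], "angular": [0, 0, -0.555]},
    {"delta_pos": [4.67, -0.83, 0.24], "angular": [0, 0, -0.555]},
    {"delta_pos": [4.67, -0.83, 0.24], "angular": [0, 0, -0.555]},
    {"delta_pos": [4.67, -0.83, 0.24], "angular": [0, 0, -0.555]}
  ],
  "grip": 0,
  "force": 25
}}

```text
clock: 0.9
tcp_pos: [0.4696, -0.3277, 0.1859]
orientation: [-2.791, -1.441, 0.0]
wrist_force: [0.6, -0.7, 0.2]
finger_gap: 0.0942
grasp_force: 0.0
```

```bash
python3 go.py .533 .039 .185 0 0 8
```

```text
t 0.9 grasp pt [ 0.47  -0.328  0.205] tool x [0.579 0.815 0.   ] z [-0.  0. -1.] q [ 0.772  0.357 -0.269  1.76   0.108  1.039 -0.154] F [ 0.582 -0.678  0.2  ] gap 0.09421569179723076 0.0
delta_pos cm [ 4.652 -0.829  0.249] angular [-0.    -0.    -0.553]
```

>>> {"op": "step_arm", "data": {
  "targets": [
    {"delta_pos": [4.65, -0.83, 0.25], "angular": [0, 0, -0.553]},
    {"delta_pos": [4.65, -0.83, 0.25], "angular": [0, 0, -0.553]},
    {"delta_pos": [4.65, -0.83, 0.25], "angular": [0, 0, -0.553]},
    {"delta_pos": [4.65, -0.83, 0.25], "angular": [0, 0, -0.553]},
    {"delta_pos": [4.65, -0.83, 0.25], "angular": [0, 0, -0.553]},
    {"delta_pos": [4.65, -0.83, 0.25], "angular": [0, 0, -0.553]},
    {"delta_pos": [4.65, -0.83, 0.25], "angular": [0, 0, -0.553]},
    {"delta_pos": [4.65, -0.83, 0.25], "angular": [0, 0, -0.553]}
  ]
}}

```text
clock: 1.7
tcp_pos: [0.533, 0.0388, 0.166]
orientation: [-2.222, -2.221, -0.0]
wrist_force: [0.1, 0.3, 0.6]
finger_gap: 0.094
grasp_force: 0.0
```

```bash
python3 go.py .533 .039 .08 0 0 7
```

```text
t 1.7 grasp pt [0.533 0.039 0.185] tool x [0. 1. 0.] z [-0.  0. -1.] q [ 0.317  0.345 -0.541  1.865  0.21   0.988 -0.314] F [0.07  0.265 0.574] gap 0.09399976767258969 0.0
delta_pos cm [0.003 0.001 1.5  ] angular [-0. -0. -0.]
```

>>> {"op": "step_arm", "data": {
  "targets": [
    {"delta_pos": [0, 0, 1.5], "angular": [0, 0, 0]},
    {"delta_pos": [0, 0, 1.5], "angular": [0, 0, 0]},
    {"delta_pos": [0, 0, 1.5], "angular": [0, 0, 0]},
    {"delta_pos": [0, 0, 1.5], "angular": [0, 0, 0]},
    {"delta_pos": [0, 0, 1.5], "angular": [0, 0, 0]},
    {"delta_pos": [0, 0, 1.5], "angular": [0, 0, 0]},
    {"delta_pos": [0, 0, 1.5], "angular": [0, 0, 0]},
    {"delta_pos": [0, 0, 0], "angular": [0, 0, 0]}
  ]
}}

```text
clock: 2.5
tcp_pos: [0.5321, 0.0367, 0.0591]
orientation: [-2.224, -2.216, 0.003]
wrist_force: [0.3, 0.1, -0.1]
finger_gap: 0.094
grasp_force: 0.0
```

>>> {"op": "step_arm", "data": {
  "targets": [
    {"delta_pos": [0, 0, 0], "angular": [0, 0, 0]},
    {"delta_pos": [0, 0, 0], "angular": [0, 0, 0]},
    {"delta_pos": [0, 0, 0], "angular": [0, 0, 0]},
    {"delta_pos": [0, 0, 0], "angular": [0, 0, 0]},
    {"delta_pos": [0, 0, 0], "angular": [0, 0, 0]},
    {"delta_pos": [0, 0, 0], "angular": [0, 0, 0]}
  ],
  "grip": 255,
  "force": 25
}}

```text
clock: 3.1
tcp_pos: [0.5339, 0.0369, 0.0617]
orientation: [2.225, 2.217, 0.002]
wrist_force: [3.4, -0.8, 4.2]
finger_gap: 0.0574
grasp_force: 24.8
```

>>> {"op": "step_arm", "data": {
  "targets": [
    {"delta_pos": [0, 0, -1.5], "angular": [0, 0, 0]},
    {"delta_pos": [0, 0, -2.5], "angular": [0, 0, 0]},
    {"delta_pos": [-3, 0, 0], "angular": [0, 0, 0]},
    {"delta_pos": [-4, 0, 0], "angular": [0, 0, 0]},
    {"delta_pos": [-4, 0, 0], "angular": [0, 0, 0]},
    {"delta_pos": [-4, 0, 0], "angular": [0, 0, 0]},
    {"delta_pos": [-4, 0, 0], "angular": [0, 0, 0]},
    {"delta_pos": [-1, 0, 0], "angular": [0, 0, 0]}
  ]
}}

```text
clock: 3.9
tcp_pos: [0.5314, -0.1679, 0.1016]
orientation: [2.231, 2.212, -0.002]
wrist_force: [0.1, 0.1, -4.4]
finger_gap: 0.0574
grasp_force: 24.9
```

```bash
python3 go.py .534 -.163 .081 0 0 5
```

```text
t 3.9 grasp pt [ 0.531 -0.168  0.121] tool x [ 0.009  1.    -0.001] z [-0.001 -0.001 -1.   ] q [ 0.61   0.459 -0.452  1.862  0.256  0.878  0.025] F [ 0.124  0.107 -4.393] gap 0.05736896828844897 24.86609953551806
delta_pos cm [0.098 0.052 0.793] angular [-0.002  0.002 -0.012]
```

>>> {"op": "step_arm", "data": {
  "targets": [
    {"delta_pos": [0, 0, 0], "angular": [0, 0, 0]},
    {"delta_pos": [0, 0, 1.2], "angular": [0, 0, 0]},
    {"delta_pos": [0, 0, 1.2], "angular": [0, 0, 0]},
    {"delta_pos": [0, 0, 1.0], "angular": [0, 0, 0]},
    {"delta_pos": [0, 0, 0.4], "angular": [0, 0, 0]},
    {"delta_pos": [0, 0, 0.2], "angular": [0, 0, 0]},
    {"delta_pos": [0, 0, 0], "angular": [0, 0, 0]},
    {"delta_pos": [0, 0, 0], "angular": [0, 0, 0]}
  ]
}}

```text
clock: 4.7
tcp_pos: [0.5324, -0.1622, 0.0614]
orientation: [-2.224, -2.218, 0.0]
wrist_force: [-4.6, 3.2, 6.1]
finger_gap: 0.0575
grasp_force: 24.9
```

>>> {"op": "step_arm", "data": {
  "targets": [
    {"delta_pos": [0, 0, 0], "angular": [0, 0, 0]},
    {"delta_pos": [0, 0, 0], "angular": [0, 0, 0]},
    {"delta_pos": [0, 0, 0], "angular": [0, 0, 0]},
    {"delta_pos": [0, 0, 0], "angular": [0, 0, 0]},
    {"delta_pos": [0, 0, -3], "angular": [0, 0, 0]},
    {"delta_pos": [0, 0, -4], "angular": [0, 0, 0]},
    {"delta_pos": [0, 0, -4], "angular": [0, 0, 0]},
    {"delta_pos": [0, 0, -4], "angular": [0, 0, 0]}
  ],
  "grip": 0
}}

```text
clock: 5.5
tcp_pos: [0.5324, -0.163, 0.2129]
orientation: [-2.225, -2.218, -0.0]
wrist_force: [0.4, -0.9, -0.1]
finger_gap: 0.0943
grasp_force: 0.0
```

```bash
python3 - <<'E'
from h import *
from cell import robot
d={n:robot.get_image(n) for n in("side","top")}
pickle.dump(d,open('d1.pkl','wb'))
s=d['side'];t=d['top']
a=cv2.resize(s['image'][130:230,180:300],None,fx=5,fy=5,interpolation=2)
cv2.imwrite('pics/s1.png',a[:,:,::-1])
b=cv2.resize(t['image'][180:260,210:330],None,fx=6,fy=6,interpolation=2);cv2.imwrite('pics/t1.png',b[:,:,::-1])
E
```

```text
(no output)
```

View pics/s1.png

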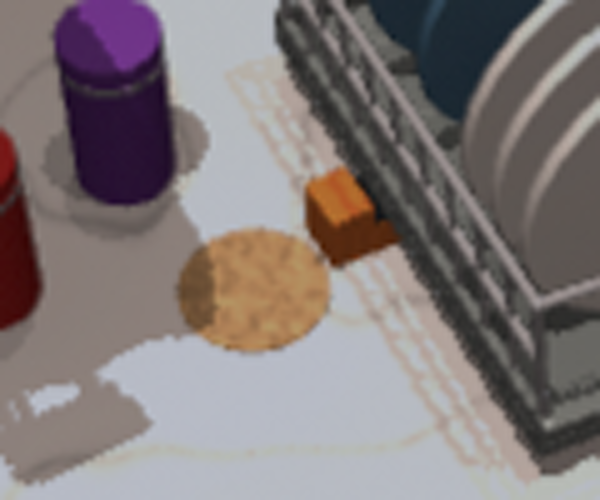

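View pics/t1.png

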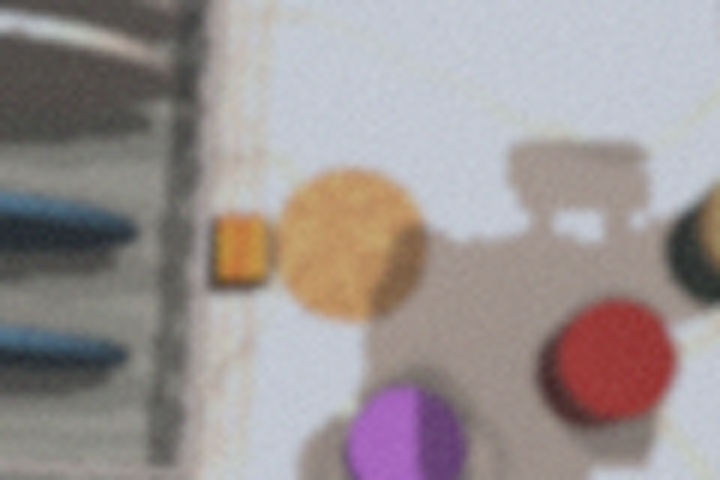

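The canister is clear of the heel. The mat is at top crop (351,243) and side crop (253,289). The heel's top-face corners in the side crop are (306,185), (350,168), (376,208) and (332,222), with the foot at (338,266).

```bash
python3 - <<'E'
from h import *
np.set_printoptions(precision=4,suppress=True)
d=pickle.load(open('d1.pkl','rb'));t,s=d['top'],d['side']
S=lambda x,y:(180+(x+.5)/5-.5,130+(y+.5)/5-.5);T=lambda x,y:(210+(x+.5)/6-.5,180+(y+.5)/6-.5)
print('mat',plane(s,*S(253,289),.001),plane(t,*T(351,243),.001))
print('heel s',[plane(s,*S(*p),.042)[:2] for p in((306,185),(350,168),(376,208),(332,222))],plane(s,*S(338,266),0))
print('heel t',[plane(t,*T(*p),.042)[:2] for p in((216,214),(216,276),(269,276),(269,214))])
print('canister s', tri(t,T(0,0),s,S(0,0))[1])
print('edge', [plane(t,*T(*p),.03)[:2] for p in((190,60),(160,460))])
E
python3 go.py .536 .05 .13 10 28 10
```

```text
mat [0.5356 0.0373 0.001 ] [0.5382 0.0371 0.001 ]
heel s [array([0.5155, 0.0825]), array([0.5168, 0.1091]), array([0.5482, 0.1075]), array([0.5449, 0.0822])] [0.5441 0.0859 0.    ]
heel t [array([0.5486, 0.1083]), array([0.5162, 0.1083]), array([0.516 , 0.0809]), array([0.5484, 0.0807])]
canister s 0.2650770451939542
edge [array([0.6332, 0.1225]), array([0.423 , 0.1376])]
t 5.6 grasp pt [ 0.535 -0.163  0.235] tool x [ 0.003  1.    -0.003] z [ 0.007 -0.003 -1.   ] q [ 0.647  0.322 -0.497  1.761  0.172  1.094  0.09 ] F [-0.174 -0.181 -1.241] gap 0.09412921103528091 0.0
delta_pos cm [1.963 0.177 1.501] angular [ 0.036  0.351 -0.124]
```

```bash
python3 go.py .546 .044 .12 5 28 8
```

```text
t 5.6 grasp pt [ 0.535 -0.163  0.235] tool x [ 0.003  1.    -0.003] z [ 0.007 -0.003 -1.   ] q [ 0.647  0.322 -0.497  1.761  0.172  1.094  0.09 ] F [-0.174 -0.181 -1.241] gap 0.09412921103528091 0.0
delta_pos cm [2.364 0.232 1.969] angular [ 0.026  0.44  -0.078]
```

>>> {"op": "step_arm", "data": {
  "targets": [
    {"delta_pos": [2.36, 0.23, 1.97], "angular": [0.026, 0.44, -0.078]},
    {"delta_pos": [2.36, 0.23, 1.97], "angular": [0.026, 0.44, -0.078]},
    {"delta_pos": [2.36, 0.23, 1.97], "angular": [0.026, 0.44, -0.078]},
    {"delta_pos": [2.36, 0.23, 1.97], "angular": [0.026, 0.44, -0.078]},
    {"delta_pos": [2.36, 0.23, 1.97], "angular": [0.026, 0.44, -0.078]},
    {"delta_pos": [2.36, 0.23, 1.97], "angular": [0.026, 0.44, -0.078]},
    {"delta_pos": [2.36, 0.23, 1.97], "angular": [0.026, 0.44, -0.078]},
    {"delta_pos": [2.36, 0.23, 1.97], "angular": [0.026, 0.44, -0.078]}
  ]
}}

```text
clock: 6.4
tcp_pos: [0.5418, 0.0542, 0.0977]
orientation: [-1.85, -2.015, -0.459]
wrist_force: [0.2, 0.4, 0.1]
finger_gap: 0.094
grasp_force: 0.0
```

```bash
python3 go.py .546 .091 .032 5 28 7
```

```text
t 6.4 grasp pt [0.543 0.045 0.114] tool x [-0.073  0.877  0.475] z [-0.048  0.472 -0.88 ] q [ 0.658  0.601 -0.689  1.856 -0.157  0.883  0.237] F [0.17  0.427 0.085] gap 0.09403249651791404 0.0
delta_pos cm [0.012 0.11  1.343] angular [-0.007 -0.006 -0.004]
```

>>> {"op": "step_arm", "data": {
  "targets": [
    {"delta_pos": [0, 0.2, 1.2], "angular": [0, 0, 0]},
    {"delta_pos": [0, 0.2, 1.3], "angular": [0, 0, 0]},
    {"delta_pos": [0, 0.2, 1.3], "angular": [0, 0, 0]},
    {"delta_pos": [0, 0.2, 1.3], "angular": [0, 0, 0]},
    {"delta_pos": [0, 0, 1.3], "angular": [0, 0, 0]},
    {"delta_pos": [0, 0, 1.3], "angular": [0, 0, 0]},
    {"delta_pos": [0, 0, 1.3], "angular": [0, 0, 0]},
    {"delta_pos": [0, 0, 0], "angular": [0, 0, 0]}
  ]
}}

```text
clock: 7.2
tcp_pos: [0.5447, 0.0973, 0.0179]
orientation: [-1.849, -2.016, -0.456]
wrist_force: [-0.1, -0.1, -0.3]
finger_gap: 0.094
grasp_force: 0.0
```

```bash
python3 go.py .546 .091 .032 5 28 1
```

```text
t 7.2 grasp pt [0.546 0.088 0.035] tool x [-0.074  0.878  0.473] z [-0.05   0.471 -0.881] q [ 0.55   0.727 -0.648  1.887 -0.117  0.707  0.198] F [-0.132 -0.099 -0.283] gap 0.09396667559197668 0.0
delta_pos cm [0.096 0.075 0.351] angular [-0.06  -0.03  -0.022]
```

>>> {"op": "step_arm", "data": {
  "targets": [
    {"delta_pos": [0.2, 0, 0.3], "angular": [0, 0, 0]},
    {"delta_pos": [0, 0, 0], "angular": [0, 0, 0]},
    {"delta_pos": [0, 0, 0], "angular": [0, 0, 0]},
    {"delta_pos": [0, 0, 0], "angular": [0, 0, 0]},
    {"delta_pos": [0, 0, 0], "angular": [0, 0, 0]},
    {"delta_pos": [0, 0, 0], "angular": [0, 0, 0]},
    {"delta_pos": [0, 0, 0], "angular": [0, 0, 0]},
    {"delta_pos": [0, 0, 0], "angular": [0, 0, 0]}
  ],
  "grip": 255,
  "force": 60
}}

```text
clock: 8.0
tcp_pos: [0.54, 0.0987, 0.0161]
orientation: [-1.846, -2.015, -0.446]
wrist_force: [-17.9, -2.0, 4.1]
finger_gap: 0.0337
grasp_force: 56.7
```

```bash
python3 go.py
```

```text
t 8.0 grasp pt [0.541 0.09  0.033] tool x [-0.073  0.878  0.472] z [-0.058  0.469 -0.881] q [ 0.546  0.727 -0.647  1.892 -0.115  0.709  0.195] F [-17.868  -1.951   4.082] gap 0.03373725822721366 56.7100864648819
```

>>> {"op": "step_arm", "data": {
  "targets": [
    {"delta_pos": [-0.26, 0.05, -0.14], "angular": [0, 0, 0]},
    {"delta_pos": [-0.26, 0.05, -0.14], "angular": [0, 0, 0]},
    {"delta_pos": [-0.26, 0.05, -0.14], "angular": [0, 0, 0]},
    {"delta_pos": [-0.26, 0.05, -0.14], "angular": [0, 0, 0]},
    {"delta_pos": [-0.26, 0.05, -0.14], "angular": [0, 0, 0]},
    {"delta_pos": [-0.26, 0.05, -0.14], "angular": [0, 0, 0]},
    {"delta_pos": [-0.26, 0.05, -0.14], "angular": [0, 0, 0]},
    {"delta_pos": [-0.26, 0.05, -0.14], "angular": [0, 0, 0]}
  ]
}}

```text
clock: 8.8
tcp_pos: [0.5492, 0.0773, 0.0165]
orientation: [-1.848, -2.016, -0.454]
wrist_force: [-3.1, 9.0, -17.3]
finger_gap: 0.0341
grasp_force: 59.5
```

```bash
python3 go.py; python3 - <<'E'
from h import *
from cell import robot
s=robot.get_image('side')
cv2.imwrite('pics/s2.png',cv2.resize(s['image'][100:230,170:330],None,fx=4,fy=4,interpolation=2)[:,:,::-1])
E
```

```text
t 8.8 grasp pt [0.55  0.068 0.033] tool x [-0.074  0.878  0.474] z [-0.052  0.471 -0.881] q [ 0.576  0.737 -0.642  1.867 -0.109  0.733  0.223] F [ -3.145   8.971 -17.342] gap 0.0340566106484942 59.45349097251892
```

View pics/s2.png

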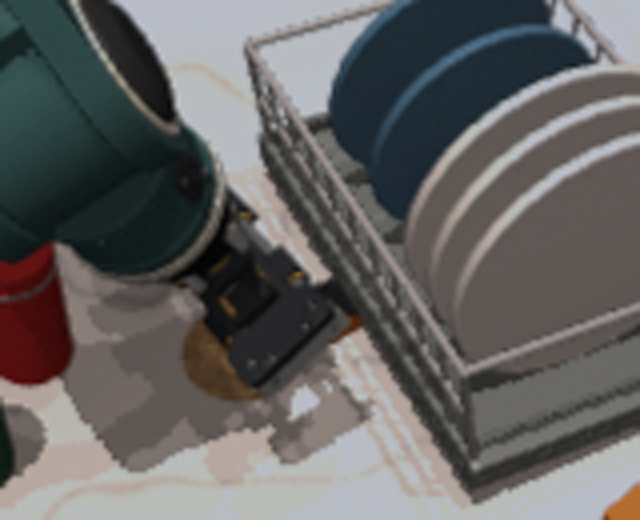

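The hand is on the heel, with orange visible at (345,315), and it pulls with gap 34 mm and no contact elsewhere. Continuing the pull.

>>> {"op": "step_arm", "data": {
  "targets": [
    {"delta_pos": [-0.29, 0.05, -0.08], "angular": [0, 0, 0]},
    {"delta_pos": [-0.27, 0.05, -0.12], "angular": [0, 0, 0]},
    {"delta_pos": [-0.26, 0.05, -0.14], "angular": [0, 0, 0]},
    {"delta_pos": [-0.26, 0.05, -0.14], "angular": [0, 0, 0]},
    {"delta_pos": [-0.26, 0.05, -0.14], "angular": [0, 0, 0]},
    {"delta_pos": [-0.26, 0.05, -0.14], "angular": [0, 0, 0]},
    {"delta_pos": [-0.26, 0.05, -0.14], "angular": [0, 0, 0]},
    {"delta_pos": [-0.26, 0.05, -0.14], "angular": [0, 0, 0]}
  ]
}}

```text
clock: 9.65
tcp_pos: [0.5556, 0.0549, 0.0162]
orientation: [-1.847, -2.016, -0.455]
wrist_force: [-3.2, 12.7, -11.9]
finger_gap: 0.0339
grasp_force: 59.4
```

```bash
python3 go.py
```

```text
t 9.65 grasp pt [0.557 0.046 0.033] tool x [-0.074  0.877  0.475] z [-0.051  0.472 -0.88 ] q [ 0.604  0.748 -0.634  1.843 -0.1    0.762  0.251] F [ -3.174  12.689 -11.926] gap 0.033857167566087955 59.42268133163452
```

>>> {"op": "step_arm", "data": {
  "targets": [
    {"delta_pos": [-0.26, 0.1, -0.14], "angular": [0, 0, 0]},
    {"delta_pos": [-0.26, 0.1, -0.14], "angular": [0, 0, 0]},
    {"delta_pos": [-0.26, 0.1, -0.14], "angular": [0, 0, 0]},
    {"delta_pos": [-0.26, 0.1, -0.14], "angular": [0, 0, 0]},
    {"delta_pos": [-0.26, 0.1, -0.14], "angular": [0, 0, 0]},
    {"delta_pos": [-0.26, 0.1, -0.14], "angular": [0, 0, 0]},
    {"delta_pos": [-0.26, 0.1, -0.14], "angular": [0, 0, 0]},
    {"delta_pos": [-0.26, 0.1, -0.14], "angular": [0, 0, 0]}
  ]
}}

```text
clock: 10.45
tcp_pos: [0.5679, 0.0297, 0.0168]
orientation: [-1.852, -2.017, -0.458]
wrist_force: [-0.3, 0.4, -1.2]
finger_gap: 0.0333
grasp_force: 59.4
```

```bash
python3 go.py; python3 - <<'E'
from h import *
from cell import robot
s=robot.get_image('side')
cv2.imwrite('pics/s3.png',cv2.resize(s['image'][100:230,170:330],None,fx=4,fy=4,interpolation=2)[:,:,::-1])
E
```

```text
t 10.45 grasp pt [0.569 0.021 0.034] tool x [-0.073  0.878  0.472] z [-0.047  0.47  -0.881] q [ 0.626  0.762 -0.623  1.803 -0.09   0.797  0.274] F [-0.343  0.374 -1.231] gap 0.03327822009435543 59.4254869222641
```

View pics/s3.png

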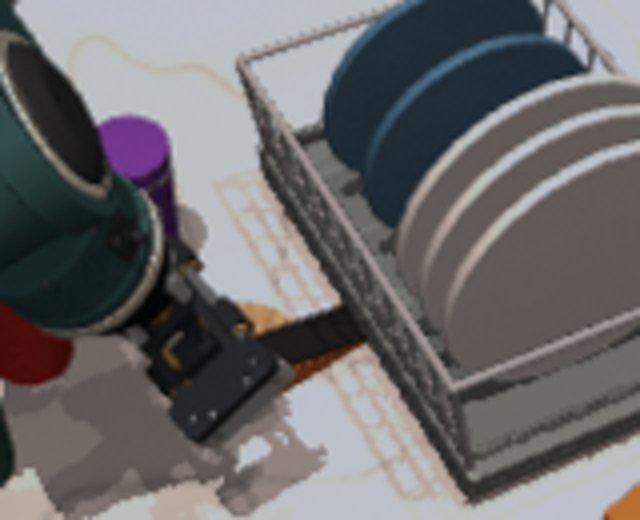

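Force is down to nearly zero. The drainer is level, and the wedge's black ramp, at (330,335), has only its tip under the edge. I'll draw it fully clear and then lift.

>>> {"op": "step_arm", "data": {
  "targets": [
    {"delta_pos": [-0.32, 0.17, -0.17], "angular": [0, 0, 0]},
    {"delta_pos": [-0.32, 0.17, -0.17], "angular": [0, 0, 0]},
    {"delta_pos": [-0.32, 0.17, -0.17], "angular": [0, 0, 0]},
    {"delta_pos": [-0.32, 0.17, -0.17], "angular": [0, 0, 0]},
    {"delta_pos": [-0.32, 0.17, -0.17], "angular": [0, 0, 0]},
    {"delta_pos": [-0.32, 0.17, -0.17], "angular": [0, 0, 0]},
    {"delta_pos": [-0.32, 0.17, -0.17], "angular": [0, 0, 0]},
    {"delta_pos": [-0.32, 0.17, -0.17], "angular": [0, 0, 0]}
  ]
}}

```text
clock: 11.3
tcp_pos: [0.5838, 0.0023, 0.0165]
orientation: [-1.851, -2.017, -0.458]
wrist_force: [-0.2, -1.2, -1.1]
finger_gap: 0.0338
grasp_force: 59.4
```

```bash
python3 go.py .585 -.02 .19 5 28 7;  python3 - <<'E'
from h import *
from cell import robot
s=robot.get_image('side')
cv2.imwrite('pics/s4.png',cv2.resize(s['image'][100:230,170:330],None,fx=4,fy=4,interpolation=2)[:,:,::-1])
E
```

```text
t 11.3 grasp pt [ 0.585 -0.007  0.033] tool x [-0.074  0.878  0.473] z [-0.047  0.47  -0.881] q [ 0.645  0.787 -0.609  1.745 -0.077  0.844  0.299] F [-0.202 -1.163 -1.072] gap 0.03375480055638711 59.42588031291962
delta_pos cm [ 0.886 -0.02  -2.065] angular [-0.006 -0.004 -0.003]
```

View pics/s4.png

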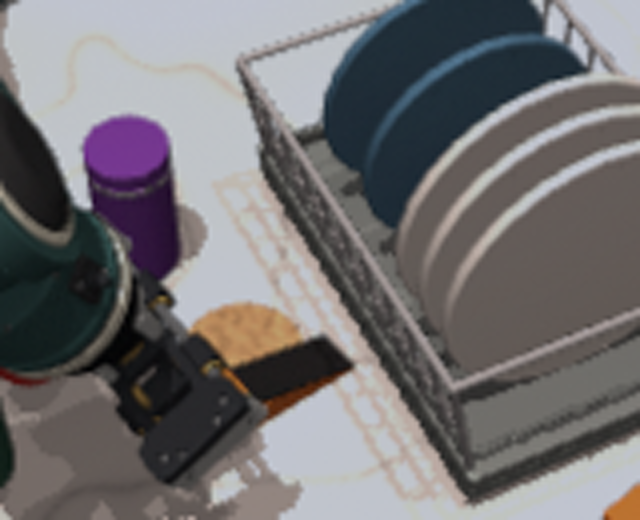

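>>> {"op": "step_arm", "data": {
  "targets": [
    {"delta_pos": [0.5, 0, -1.2], "angular": [0, 0, 0]},
    {"delta_pos": [0.5, 0, -2], "angular": [0, 0, 0]},
    {"delta_pos": [0.5, 0, -2.3], "angular": [0, 0, 0]},
    {"delta_pos": [0.5, 0, -2.3], "angular": [0, 0, 0]},
    {"delta_pos": [0.5, 0, -2.3], "angular": [0, 0, 0]},
    {"delta_pos": [0.5, 0, -2.3], "angular": [0, 0, 0]},
    {"delta_pos": [0.5, 0, -2.3], "angular": [0, 0, 0]},
    {"delta_pos": [0, 0, 0], "angular": [0, 0, 0]}
  ]
}}

```text
clock: 12.15
tcp_pos: [0.5894, -0.0366, 0.166]
orientation: [-1.854, -2.02, -0.46]
wrist_force: [0.6, -0.3, -1.8]
finger_gap: 0.034
grasp_force: 59.4
```

```bash
python3 go.py .674 -.314 .12 5 28 8
```

```text
t 12.15 grasp pt [ 0.59  -0.045  0.183] tool x [-0.075  0.879  0.471] z [-0.043  0.469 -0.882] q [ 0.731  0.6   -0.659  1.643 -0.136  1.126  0.293] F [ 0.554 -0.332 -1.756] gap 0.034043992120569 59.424705505371094
delta_pos cm [-3.4    0.754 -0.923] angular [-0.002 -0.001 -0.002]
```

>>> {"op": "step_arm", "data": {
  "targets": [
    {"delta_pos": [-3.4, 0.75, -0.92], "angular": [0, 0, 0]},
    {"delta_pos": [-3.4, 0.75, -0.92], "angular": [0, 0, 0]},
    {"delta_pos": [-3.4, 0.75, -0.92], "angular": [0, 0, 0]},
    {"delta_pos": [-3.4, 0.75, -0.92], "angular": [0, 0, 0]},
    {"delta_pos": [-3.4, 0.75, -0.92], "angular": [0, 0, 0]},
    {"delta_pos": [-3.4, 0.75, -0.92], "angular": [0, 0, 0]},
    {"delta_pos": [-3.4, 0.75, -0.92], "angular": [0, 0, 0]},
    {"delta_pos": [-3.4, 0.75, -0.92], "angular": [0, 0, 0]}
  ]
}}

```text
clock: 12.95
tcp_pos: [0.6713, -0.3048, 0.0979]
orientation: [-1.851, -2.017, -0.457]
wrist_force: [0.3, -0.2, -1.5]
finger_gap: 0.0336
grasp_force: 59.4
```

>>> {"op": "step_arm", "data": {
  "targets": [
    {"delta_pos": [0, 0, 0], "angular": [0, 0, 0]},
    {"delta_pos": [0, 0, 0], "angular": [0, 0, 0]}
  ]
}}

```text
clock: 13.15
tcp_pos: [0.6711, -0.3036, 0.0975]
orientation: [-1.851, -2.015, -0.458]
wrist_force: [0.8, 1.4, -1.5]
finger_gap: 0.0337
grasp_force: 59.4
```

```bash
python3 go.py .674 -.314 .045 5 28 6; python3 - <<'E'
from h import *
from cell import robot
s=robot.get_image('side');pickle.dump(s,open('s5.pkl','wb'))
for b in blobs(s,(108,150,60),(125,255,255)): print(b[0],b[1])
for b in blobs(s,(5,190,50),(16,255,255),10): print(b[0],b[1])
E
```

```text
t 13.15 grasp pt [ 0.672 -0.313  0.114] tool x [-0.073  0.878  0.474] z [-0.048  0.471 -0.881] q [ 0.805  0.98  -0.52   1.067  0.007  1.431  0.521] F [ 0.844  1.374 -1.473] gap 0.033701361692760425 59.42470729351044
delta_pos cm [-0.57   0.038  1.005] angular [-0.008 -0.006 -0.004]
[  97  234   97   98 4311] [145.4059383  285.96914869]
[320 223  27  38 203] [328.8226601  236.82758621]
[103 256  50  18 242] [121.33057851 263.33471074]
```

>>> {"op": "step_arm", "data": {
  "targets": [
    {"delta_pos": [-0.57, 0, 1.06], "angular": [0, 0, 0]},
    {"delta_pos": [-0.57, 0, 1.06], "angular": [0, 0, 0]},
    {"delta_pos": [-0.57, 0, 1.06], "angular": [0, 0, 0]},
    {"delta_pos": [-0.57, 0, 1.06], "angular": [0, 0, 0]},
    {"delta_pos": [-0.57, 0, 1.06], "angular": [0, 0, 0]},
    {"delta_pos": [-0.38, 0, 0.7], "angular": [0, 0, 0]},
    {"delta_pos": [-0.19, 0, 0.35], "angular": [0, 0, 0]},
    {"delta_pos": [0, 0, 0], "angular": [0, 0, 0]}
  ]
}}

```text
clock: 14.0
tcp_pos: [0.6707, -0.3041, 0.0258]
orientation: [-1.851, -2.016, -0.458]
wrist_force: [0.2, -0.1, -0.4]
finger_gap: 0.0337
grasp_force: 59.4
```

```bash
python3 go.py
```

```text
t 14.0 grasp pt [ 0.672 -0.313  0.043] tool x [-0.073  0.878  0.473] z [-0.048  0.471 -0.881] q [ 0.802  1.055 -0.506  1.091  0.027  1.34   0.548] F [ 0.169 -0.102 -0.412] gap 0.03371018702879962 59.42495405673981
```

>>> {"op": "step_arm", "data": {
  "targets": [
    {"delta_pos": [-0.09, 0, 0.18], "angular": [0, 0, 0]},
    {"delta_pos": [-0.09, 0, 0.18], "angular": [0, 0, 0]},
    {"delta_pos": [-0.05, 0, 0.09], "angular": [0, 0, 0]},
    {"delta_pos": [0, 0, 0], "angular": [0, 0, 0]}
  ]
}}

```text
clock: 14.4
tcp_pos: [0.6708, -0.3041, 0.0213]
orientation: [-1.851, -2.017, -0.458]
wrist_force: [-0.0, 0.4, -1.1]
finger_gap: 0.0338
grasp_force: 59.4
```

```bash
python3 go.py
```

```text
t 14.4 grasp pt [ 0.672 -0.313  0.038] tool x [-0.074  0.878  0.473] z [-0.047  0.47  -0.881] q [ 0.802  1.059 -0.505  1.092  0.028  1.334  0.55 ] F [-0.02   0.405 -1.056] gap 0.03380756066163452 59.4249826669693
```

Essentially at the floor; I'll lower 1 mm more to touch, then open.

>>> {"op": "step_arm", "data": {
  "targets": [
    {"delta_pos": [-0.05, 0, 0.09], "angular": [0, 0, 0]},
    {"delta_pos": [0, 0, 0], "angular": [0, 0, 0]}
  ]
}}

```text
clock: 14.6
tcp_pos: [0.6709, -0.3042, 0.0212]
orientation: [-1.851, -2.017, -0.458]
wrist_force: [-2.3, -0.1, 5.8]
finger_gap: 0.0338
grasp_force: 59.4
```

>>> {"op": "step_arm", "data": {
  "targets": [
    {"delta_pos": [0, 0, 0], "angular": [0, 0, 0]},
    {"delta_pos": [0, 0, 0], "angular": [0, 0, 0]},
    {"delta_pos": [0, 0, 0], "angular": [0, 0, 0]},
    {"delta_pos": [0, 0, 0], "angular": [0, 0, 0]},
    {"delta_pos": [0, 0, -3], "angular": [0, 0, 0]},
    {"delta_pos": [0, 0, -4], "angular": [0, 0, 0]},
    {"delta_pos": [0, 0, -5], "angular": [0, 0, 0]},
    {"delta_pos": [0, 0, -5], "angular": [0, 0, 0]}
  ],
  "grip": 110,
  "force": 25
}}

```text
clock: 15.4
tcp_pos: [0.6784, -0.3848, 0.1719]
orientation: [-1.851, -2.017, -0.458]
wrist_force: [-0.1, -0.2, 0.1]
finger_gap: 0.0536
grasp_force: 0.0
```

```bash
python3 go.py .532 -.162 .21 0 0 8; python3 - <<'E'
from h import *
from cell import robot
np.set_printoptions(precision=4,suppress=True)
d={n:robot.get_image(n) for n in("side","top")};pickle.dump(d,open('d2.pkl','wb'))
s,t=d['side'],d['top']
a=cv2.resize(s['image'][120:340,70:350],None,fx=2,fy=2,interpolation=2);b=cv2.resize(t['image'][130:290,150:430],None,fx=2,fy=2,interpolation=2)
pass
for n,c in d.items():
    for nm,lo,hi in(('orange',(5,150,50),(16,255,255)),('lid',(14,70,80),(28,200,255))):
        for st,ce,k in blobs(c,lo,hi): print(n,nm,st,ce,plane(c,*ce,.112 if nm=='lid' else .04))
E
```

```text
t 15.4 grasp pt [ 0.679 -0.394  0.189] tool x [-0.074  0.878  0.473] z [-0.048  0.47  -0.881] q [ 0.809  1.032 -0.5    0.772  0.016  1.682  0.559] F [-0.101 -0.2    0.107] gap 0.05359356465498673 0.0
delta_pos cm [ 2.853 -1.696  0.573] angular [-0.026 -0.44   0.075]
side orange [319 222  31  42 273] [329.2527 235.978 ] [0.8106 0.1645 0.04  ]
side orange [211 241  20  17 258] [220.5233 249.1744] [ 0.7122 -0.0803  0.04  ]
side orange [114 271  44  22 319] [128.4107 280.9812] [ 0.6813 -0.297   0.04  ]
side lid [   0   22   78   47 2138] [36.203  44.6024] [-0.1977 -0.2685  0.112 ]
side lid [506 147   6  10  39] [509.1282 151.0769] [0.8643 0.6836 0.112 ]
side lid [216 176  30  24 571] [230.3222 187.6462] [0.6121 0.0023 0.112 ]
side lid [143 182  24  21 392] [154.4872 191.7168] [ 0.5333 -0.1605  0.112 ]
side lid [  222   206   290   178 23679] [408.9798 325.4613] [1.08   0.1474 0.112 ]
side lid [322 222  14  12  95] [328.6842 227.4842] [0.8209 0.1424 0.112 ]
side lid [244 235  20  21 326] [253.5   244.592] [ 0.7748 -0.0266  0.112 ]
side lid [243 263  19  16 192] [252.4062 270.849 ] [ 0.828
[... 223 characters left out ...]
.7909 0.1768 0.04  ]
top orange [373 173   7   9  45] [375.7333 176.9333] [ 0.669  -0.3068  0.04  ]
top lid [488  82  15  14 154] [495.1104  87.8182] [ 0.9358 -0.6774  0.112 ]
top lid [   0  115   45   81 2356] [ 18.0361 153.8935] [0.7318 0.7979 0.112 ]
top lid [284 129  13  14 133] [289.8722 135.4211] [ 0.7839 -0.0299  0.112 ]
top lid [220 137  11  10  73] [224.6849 141.6027] [0.7657 0.1695 0.112 ]
top lid [373 173   7   9  55] [376.1636 176.7273] [ 0.6515 -0.2839  0.112 ]
top lid [256 209  25  24 476] [267.813  220.3761] [0.5229 0.0411 0.112 ]
top lid [326 210  19  18 254] [335.4724 218.2441] [ 0.5277 -0.1563  0.112 ]
top lid [  4 375  11   9  62] [ 10.129  378.9355] [0.0991 0.7397 0.112 ]
```

>>> {"op": "step_arm", "data": {
  "targets": [
    {"delta_pos": [2.85, -1.7, 0.57], "angular": [-0.026, -0.44, 0.075]},
    {"delta_pos": [2.85, -1.7, 0.57], "angular": [-0.026, -0.44, 0.075]},
    {"delta_pos": [2.85, -1.7, 0.57], "angular": [-0.026, -0.44, 0.075]},
    {"delta_pos": [2.85, -1.7, 0.57], "angular": [-0.026, -0.44, 0.075]},
    {"delta_pos": [2.85, -1.7, 0.57], "angular": [-0.026, -0.44, 0.075]},
    {"delta_pos": [2.85, -1.7, 0.57], "angular": [-0.026, -0.44, 0.075]},
    {"delta_pos": [2.85, -1.7, 0.57], "angular": [-0.026, -0.44, 0.075]},
    {"delta_pos": [2.85, -1.7, 0.57], "angular": [-0.026, -0.44, 0.075]}
  ],
  "grip": 0
}}

```text
clock: 16.3
tcp_pos: [0.5339, -0.1642, 0.1906]
orientation: [-2.219, -2.221, -0.008]
wrist_force: [1.8, 0.3, 0.8]
finger_gap: 0.0942
grasp_force: 0.0
```

```bash
python3 go.py .533 -.161 .079 0 0 8
```

```text
t 16.3 grasp pt [ 0.534 -0.164  0.21 ] tool x [-0.001  1.     0.005] z [ 0.002  0.005 -1.   ] q [ 0.65   0.353 -0.498  1.784  0.186  1.05   0.086] F [1.782 0.28  0.85 ] gap 0.09415649304533934 0.0
delta_pos cm [ 0.035 -0.013  1.632] angular [ 0.002 -0.005  0.001]
```

>>> {"op": "step_arm", "data": {
  "targets": [
    {"delta_pos": [0, 0, 0], "angular": [0, 0, 0]},
    {"delta_pos": [0, 0, 2], "angular": [0, 0, 0]},
    {"delta_pos": [0, 0, 2], "angular": [0, 0, 0]},
    {"delta_pos": [0, 0, 2], "angular": [0, 0, 0]},
    {"delta_pos": [0, 0, 2], "angular": [0, 0, 0]},
    {"delta_pos": [0, 0, 2], "angular": [0, 0, 0]},
    {"delta_pos": [0, 0, 2], "angular": [0, 0, 0]},
    {"delta_pos": [0, 0, 1], "angular": [0, 0, 0]}
  ]
}}

```text
clock: 17.1
tcp_pos: [0.5341, -0.164, 0.0586]
orientation: [-2.215, -2.218, -0.008]
wrist_force: [0.0, 0.7, 1.0]
finger_gap: 0.0942
grasp_force: 0.0
```

>>> {"op": "step_arm", "data": {
  "targets": [
    {"delta_pos": [0, 0, 0], "angular": [0, 0, 0]},
    {"delta_pos": [0, 0, 0], "angular": [0, 0, 0]},
    {"delta_pos": [0, 0, 0], "angular": [0, 0, 0]},
    {"delta_pos": [0, 0, 0], "angular": [0, 0, 0]},
    {"delta_pos": [0, 0, 0], "angular": [0, 0, 0]},
    {"delta_pos": [0, 0, 0], "angular": [0, 0, 0]},
    {"delta_pos": [0, 0, 0], "angular": [0, 0, 0]}
  ],
  "grip": 255,
  "force": 25
}}

```text
clock: 17.8
tcp_pos: [0.5346, -0.1643, 0.0605]
orientation: [-2.216, -2.219, -0.008]
wrist_force: [-5.0, 0.5, 7.8]
finger_gap: 0.0575
grasp_force: 24.7
```

>>> {"op": "step_arm", "data": {
  "targets": [
    {"delta_pos": [0, 0, -1.5], "angular": [0, 0, 0]},
    {"delta_pos": [0, 0, -2.5], "angular": [0, 0, 0]},
    {"delta_pos": [3, 0, 0], "angular": [0, 0, 0]},
    {"delta_pos": [4, 0, 0], "angular": [0, 0, 0]},
    {"delta_pos": [4, 0, 0], "angular": [0, 0, 0]},
    {"delta_pos": [4, 0, 0], "angular": [0, 0, 0]},
    {"delta_pos": [4, 0, 0], "angular": [0, 0, 0]},
    {"delta_pos": [1, 0, 0], "angular": [0, 0, 0]}
  ]
}}

```text
clock: 18.6
tcp_pos: [0.5343, 0.0405, 0.1029]
orientation: [-2.21, -2.225, -0.012]
wrist_force: [0.0, -0.7, -4.3]
finger_gap: 0.057
grasp_force: 24.9
```

>>> {"op": "step_arm", "data": {
  "targets": [
    {"delta_pos": [0, 0, 0], "angular": [0, 0, 0]},
    {"delta_pos": [0, 0, 0], "angular": [0, 0, 0]}
  ]
}}

```text
clock: 18.8
tcp_pos: [0.5346, 0.0347, 0.1021]
orientation: [-2.217, -2.219, -0.009]
wrist_force: [-0.1, 0.2, -4.7]
finger_gap: 0.0572
grasp_force: 24.9
```

```bash
python3 go.py .5355 .0365 .081 0 0 5
```

```text
t 18.8 grasp pt [0.535 0.035 0.121] tool x [-0.001  1.     0.007] z [ 0.001  0.007 -1.   ] q [ 0.306  0.435 -0.521  1.915  0.27   0.861 -0.352] F [-0.081  0.196 -4.695] gap 0.05716898426022539 24.928934620711516
delta_pos cm [0.033 0.017 0.801] angular [ 0.001 -0.011  0.001]
```

>>> {"op": "step_arm", "data": {
  "targets": [
    {"delta_pos": [0.1, 0, 1.2], "angular": [0, 0, 0]},
    {"delta_pos": [0.1, 0, 1.2], "angular": [0, 0, 0]},
    {"delta_pos": [0, 0, 0.9], "angular": [0, 0, 0]},
    {"delta_pos": [0, 0, 0.4], "angular": [0, 0, 0]},
    {"delta_pos": [0, 0, 0.2], "angular": [0, 0, 0]},
    {"delta_pos": [0, 0, 0.1], "angular": [0, 0, 0]},
    {"delta_pos": [0, 0, 0], "angular": [0, 0, 0]},
    {"delta_pos": [0, 0, 0], "angular": [0, 0, 0]}
  ]
}}

```text
clock: 19.6
tcp_pos: [0.5347, 0.0379, 0.062]
orientation: [-2.217, -2.219, -0.01]
wrist_force: [0.9, -0.2, -4.0]
finger_gap: 0.0571
grasp_force: 24.9
```

>>> {"op": "step_arm", "data": {
  "targets": [
    {"delta_pos": [0, 0, 0.1], "angular": [0, 0, 0]},
    {"delta_pos": [0, 0, 0.05], "angular": [0, 0, 0]},
    {"delta_pos": [0, 0, 0], "angular": [0, 0, 0]}
  ]
}}

```text
clock: 19.9
tcp_pos: [0.5347, 0.0378, 0.0605]
orientation: [-2.217, -2.219, -0.009]
wrist_force: [-1.7, -1.7, 3.3]
finger_gap: 0.0574
grasp_force: 24.9
```

>>> {"op": "step_arm", "data": {
  "targets": [
    {"delta_pos": [0, 0, 0], "angular": [0, 0, 0]},
    {"delta_pos": [0, 0, 0], "angular": [0, 0, 0]},
    {"delta_pos": [0, 0, 0], "angular": [0, 0, 0]},
    {"delta_pos": [0, 0, 0], "angular": [0, 0, 0]},
    {"delta_pos": [0, 0, -3], "angular": [0, 0, 0]},
    {"delta_pos": [0, 0, -4], "angular": [0, 0, 0]},
    {"delta_pos": [0, 0, -4], "angular": [0, 0, 0]},
    {"delta_pos": [0, 0, -4], "angular": [0, 0, 0]}
  ],
  "grip": 0
}}

```text
clock: 20.7
tcp_pos: [0.5341, 0.0368, 0.2118]
orientation: [-2.216, -2.219, -0.009]
wrist_force: [1.1, 0.1, -0.3]
finger_gap: 0.094
grasp_force: 0.0
```

>>> {"op": "step_arm", "data": {
  "targets": [
    {"delta_pos": [-4, 0, 0], "angular": [0, 0, 0]},
    {"delta_pos": [-4, 0, 0], "angular": [0, 0, 0]},
    {"delta_pos": [-4, 0, 0], "angular": [0, 0, 0]},
    {"delta_pos": [-4, 0, 0], "angular": [0, 0, 0]},
    {"delta_pos": [-4, 0, 0], "angular": [0, 0, 0]},
    {"delta_pos": [0, 0, 0], "angular": [0, 0, 0]},
    {"delta_pos": [0, 0, 0], "angular": [0, 0, 0]},
    {"delta_pos": [0, 0, 0], "angular": [0, 0, 0]}
  ]
}}

```text
clock: 21.5
tcp_pos: [0.5348, -0.1622, 0.2086]
orientation: [-2.215, -2.22, -0.01]
wrist_force: [0.2, 0.2, -0.3]
finger_gap: 0.094
grasp_force: 0.0
```

```bash
python3 - <<'E'
from h import *
from cell import robot
s=robot.get_image('side')
cv2.imwrite('pics/s6.png',cv2.resize(s['image'][110:340,70:380],None,fx=2.5,fy=2.5,interpolation=2)[:,:,::-1])
print(robot.sense()['wrist_force'])
for st,ce,k in blobs(s,(14,70,80),(28,200,255),200): print(st,plane(s,*ce,.112))
E
```

```text
[0.11613871 0.40343634 0.36850207]
[   0   26   62   43 1671] [-0.19729731 -0.2934071   0.112     ]
[218 151  23  20 348] [0.53555677 0.03951165 0.112     ]
[216 180  30  20 231] [ 0.62451172 -0.00372051  0.112     ]
[  217   206   295   178 24040] [1.07884504 0.14502803 0.112     ]
[244 235  20  23 351] [ 0.77636619 -0.02746646  0.112     ]
[243 262  21  17 241] [ 0.82707531 -0.05899529  0.112     ]
```

View pics/s6.png

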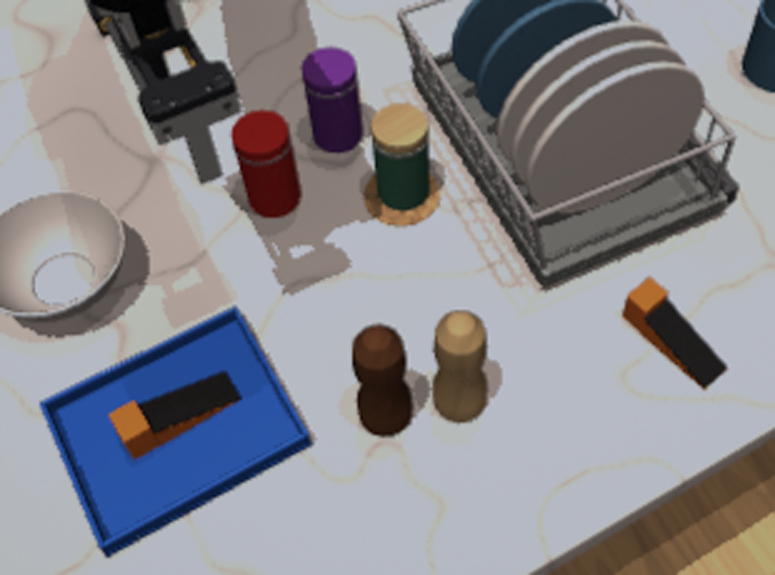

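The last picture shows the wedge flat in the tray at (175,412), the canister upright on its mat at (402,160), and the drainer level. Everything else is where it was.

```bash
python3 -c "
from cell import robot
print(robot.hand_in())"
```

```text
the job is handed in; nothing more can be done
None
```

I handed the job in at about 21.6 s: the drainer is level, the wedge lies flat in the blue tray and the canister stands back on its mat; the hand-in returned no verdict, so this rests on the final camera picture.

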